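Tip the display block over onto the blue step and push it home

TASK

On the stopped turntable a smoked-glass display block stands upright against a low blue step, with a striker set into the face that looks away from the step. Never lifting or carrying it, push the block with the fingertips so that it tips over onto the blue step and lies with the striker face up, then push it along the step until it is fully home, flat and flush against the brass rail. Leave the black queen, the loose clear striker and the bowl of carrom men where they are.

Things in the scene. Friction and masses are not known exactly. Their poses are not given: they have to be found in the camera images.
- turntable: Round chrome turntable, 340 mm across, stopped (fixed, it does not turn). Origin at the centre of its underside, on the shelf; its chrome top is 30 mm above the shelf. A blue step is fixed on it, and a brass rail on the step's far side. Its x axis points from the step's near edge to the rail.
- step_edge (a point): Middle of the top of the blue step's near edge, 36 mm above the shelf (the step is a slab 6 mm high), straight above the turntable's centre; axes as the turntable's. The step runs from here 88 mm towards +x and 70 mm to either side along y.
- rail (a point): Middle of the brass rail's near face, at step-top height; axes as the turntable's. The rail runs the step's whole width along y, is 8 mm thick, 16 mm high above the step, and its near face is 80 mm from the step's near edge. Home against it, the fallen block's centre is 32 mm before this point (turntable x = 48 mm).
- block: Loose smoked-glass block, about 0.35 kg, 40 mm (its x) by 54 mm (its y) by 64 mm (its z); origin at its centre, 62 mm above the shelf at the start. It first stands on the chrome top, z up, axes parallel to the turntable's, its +x face 0.5 to 2 mm from the step's near edge. Tipped over onto the step it lies 40 mm high, its centre 56 mm above the shelf and some 26 mm past the step's edge.
- block_striker (a point): Centre of the round clear striker with a blue edge, 41 mm across, set flush into the block's -x face (32 mm up at the start); axes as the block's. Pushed high on this face towards the rail, the block tips about the step's near edge and past about 40 degrees falls over by itself. The finger must rise with the face as it tips: a level push may jam.
- queen: Glossy black queen coin lying flat, loose, 32 mm across, 9 mm high; origin at the centre of its underside. Leave alone.
- striker: Loose crystal-clear acrylic striker with a faint blue edge lying flat, 41 mm across, 10 mm high; origin at the centre of its underside. Leave alone.
- bowl: Small stainless bowl of white carrom men, loose, 68 mm across, about 40 mm high with its contents; origin at the centre of its underside. Leave alone.

How it is judged (in metres and radians):
On the way:
1. the block has been tipped over and lies on the step, striker face up (angle between block's own x axis and vertical above 3 rad and z of block in the frame of turntable below 0.061 m), for 0.2 s.
At the end, for the whole second after the job is handed in: The block lies flat on the blue step, striker face up (within 0.09 rad), its leading end within 4 mm of the brass rail and parallel to it within 0.12 rad, within the step's width, at rest; the queen, loose striker and bowl are within 15 mm of where they stood (angle between block's own x axis and vertical above 3.05 rad and x of block in the frame of turntable between 0.044 and 0.052 m and y of block in the frame of turntable between -0.045 and 0.045 m and z of block in the frame of turntable between 0.052 and 0.06 m and angle between the z axis of block and the x axis of turntable, either way round below 0.12 rad and linear speed of block below 0.01 m/s and distance of each of queen, striker, bowl from where it was at the start of the episode below 0.015 m); the robot touches nothing.
It fails at once if the block is lifted or carried: its centre rises more than 80 mm above the shelf (tipping takes it to about 69 mm) (height (world z) of block above 0.08 m).
It fails at once if the queen is disturbed by more than 15 mm (distance of queen from where it was at the start of the episode above 0.015 m).
It fails at once if the loose striker is disturbed by more than 15 mm (distance of striker from where it was at the start of the episode above 0.015 m).
It fails at once if the bowl is disturbed by more than 15 mm (distance of bowl from where it was at the start of the episode above 0.015 m).
It also fails if it takes over 48 s, if anything falls off the work surface, if the arm or the gripper's body presses on something with over 40 N, if the wrist force passes 120 N, or if a joint passes its speed limit or range.

ROBOT

A 6-joint arm with a two-finger parallel gripper is mounted at the origin on the work surface. World frame = base frame: x ahead of the robot, y to its left, z up, the work surface at z = 0. Lengths are in mm, angles in degrees, forces in N, time in s.
With the tool pointing down it reaches from about 350 to 925 mm from the base axis. Payload 6.4 kg.
Tool frame: the origin (TCP) lies at the very end of the fingers, on their centre line; the grasp point (between the pads) lies 19 mm behind it; z points along the fingers, y is the direction in which the jaws open and shut (so a half turn about z gives the same grasp; the last joint's range is limited). The gripper opens to 85 mm and grips with 20 to 120 N. Pads are 22 mm wide; open, the fingers measure 114 mm over their backs; the gripper's body (76 mm by 85 mm) begins 54 mm behind the grasp point. The pads swing forward as they close: fully open they stand 13 mm farther back than shut.
Start: joints at [64.166, 14.043, 89.255, -0, 76.702, -9.975], TCP at [177.628, 625.27, 194.39] pointing down, gripper open.
Joint ranges: [-179.41, 179.41], [-58.25, 129.5], [7.25, 145.43], [-54.29, 234.29], [11.92, 165.04], [-157.13, 157.13]. Speed limits (degrees/s): [147.25, 147.25, 180, 180, 180, 180].

INTERFACE

Orientations are given as [roll, pitch, yaw] about the fixed x, y, z axes, in that order (R = Rz(yaw) Ry(pitch) Rx(roll)).
In Python, from workcell import r, eyes gives the robot as it stands. The module is installed in compiled form; this text tells all that it offers.
- The arm moves only by the tool carry_out, never from a script. Its argument "rows" is a list of rows, each a list of 5 numbers: the gripper command: -1 is fully open, 1 is shut, values between are in proportion, then the shift along the tool's x, y, z in units of 25 mm (1.0 is 25 mm), then the turn about the tool's z in units of 6 degrees (1.0 is 6 degrees). A call has exactly 10 rows; each row shifts and turns the commanded pose from where the row before left it, along the tool's axes as they then stand; what a row does not reach is not made up. A row lasts 1/10 s, in which the tool goes at most 50 mm and 8.59 degrees, less where a joint would pass 70% of its speed; a pose out of reach is approached as far as the arm can. A call is refused whole if a number of a shift passes 1 or a number of a turn 1, either way. A call with a gripper value outside its range is refused whole. The fingers move at their own pace and stop on an object; the grip force is fixed at half the most. Time passes only in rows, so rows that do not move let the fingers close, or fill a call up. It gives the time, the measured TCP pose, the force and the opening at its end, in the units of the state.
- r.get_obs(): the state, without advancing time (a new reading comes with each control period).
- eyes.snapshot(name): name is "side" or "top" or "wrist"; returns a dict with "pixels" (400x640x3 uint8, red, green, blue), "fx", "fy", "cx", "cy" (pixels), "k1" (the pictures are not rectified: a ray, as slopes to the right and down, at radius r is drawn at 1 + k1 r^2 times it, then the intrinsics apply), "extrinsics" (4x4, takes a point from world to camera coordinates). Camera axes: x right, y up, looking along -z (the intrinsics and any distortion apply to the point x, -y, -z); pixel columns grow to the right and rows downward; lengths in mm; the calibration is good to about 2 mm. A picture is of the moment at which its call begins. There is no depth.
- r.hand_in(): hands the job in, once; it reports no verdict.
The state is a dict: "time_s": time; "qpos": joint angles; "joint_velocities": joint speeds; "joint_efforts": joint torques, N m; "position": TCP position; "tcp_rot": TCP orientation; "ft_force": force on the tool from outside, world axes, zero at the start; "wrist_torque": the same for the moment, N m; "opening": opening from 0.0 (shut) to 1.0 (fully open).
Only numpy, scipy, OpenCV 4.12 (cv2) and the standard library are available. Lean on these libraries where they do the work, as an engineer would, in place of code of your own. Each camera call takes 0.05 s, during which the arm holds its last target.

## Working session

There is one attempt and no reset: what is moved stays moved. The work goes in short steps, Python scripts to look and compute and a tool call to move; the robot and the scene stay as the last step left them, time stands still between calls to the robot, and variables do not carry over. Pictures are saved under pics/ and viewed, and the job is handed in when it is done.

Besides the shell and the picture viewer there is one more tool, called after ">>>" as name([rows], argument=value, ...), one row to a line, values as JSON. carry_out: Moves the arm, as the interface text tells. Its arguments: {"type":"object","properties":{"rows":{"type":"array","items":{"type":"array","items":{"type":"number"}}}},"required":["rows"]}

```bash
mkdir -p pics; python3 - <<'E'
from workcell import r, eyes
import cv2, numpy as np
o=r.get_obs()
for k,v in o.items(): print(k,v)
for n in ["side","top","wrist"]:
    s=eyes.snapshot(n)
    cv2.imwrite(f"pics/{n}0.png",s["pixels"][:,:,::-1])
    print(n,s["fx"],s["fy"],s["cx"],s["cy"],s["k1"]);print(np.round(s["extrinsics"],4).tolist())
E
```

```text
time_s 0.0
qpos [ 6.41651744e+01  1.40830425e+01  8.93269928e+01  3.18908717e-04
  7.67028090e+01 -9.97376438e+00]
joint_velocities [-0.01227529 -0.02035208 -0.01074607 -0.01454508  0.02166673 -0.04752824]
joint_efforts [ 1.13379636e-03 -4.29518223e+01 -3.26125002e+01 -1.36091794e-04
  5.43971590e-03  6.18322630e-06]
position [177.33904172 624.66701875 193.27289361]
tcp_rot [-1.79888915e+02 -1.98498427e-02  1.64138846e+02]
ft_force [ 1.07823964  0.38551262 -0.16526201]
wrist_torque [-0.00316178  0.04704468  0.01892089]
opening 1.0017489745797503
side 471.9871743307762 471.9871743307762 323.7672568931825 203.0196783391842 -0.1342584104538744
[[0.8746, -0.4846, -0.0142, -488.149], [0.3952, 0.6956, 0.6, -273.1955], [-0.2808, -0.5304, 0.7999, -630.6653], [0.0, 0.0, 0.0, 1.0]]
top 414.5148619108422 414.5148619108422 317.5023626869261 194.64474236000223 0.016724326615846077
[[-0.0106, -0.9996, -0.0249, 57.0446], [0.9924, -0.0136, 0.1223, -578.4106], [-0.1226, -0.0234, 0.9922, -662.7579], [0.0, 0.0, 0.0, 1.0]]
wrist 325.81881218576166 325.81881218576166 318.67731657280274 197.74615514105903 -0.06399658037646774
[[0.2741, 0.9617, -0.0016, -649.4111], [-0.927, 0.2637, -0.2667, 33.8426], [-0.2561, 0.0746, 0.9638, -377.9258], [0.0, 0.0, 0.0, 1.0]]
```

View pics/side0.png

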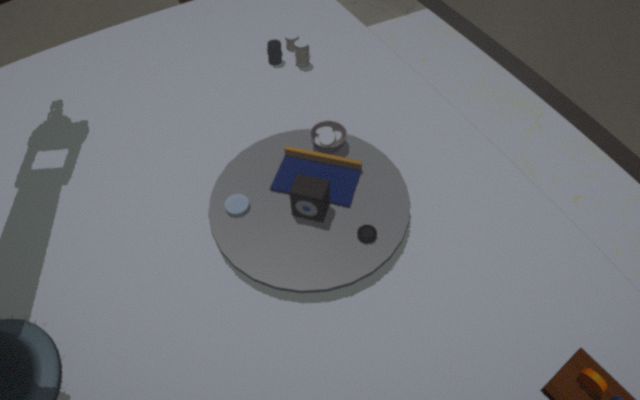

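View pics/top0.png

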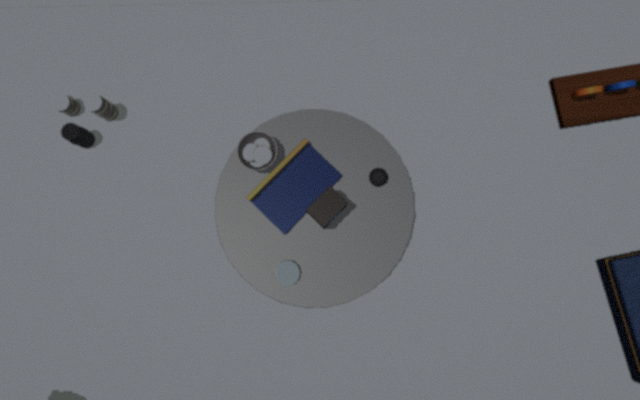

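View pics/wrist0.png

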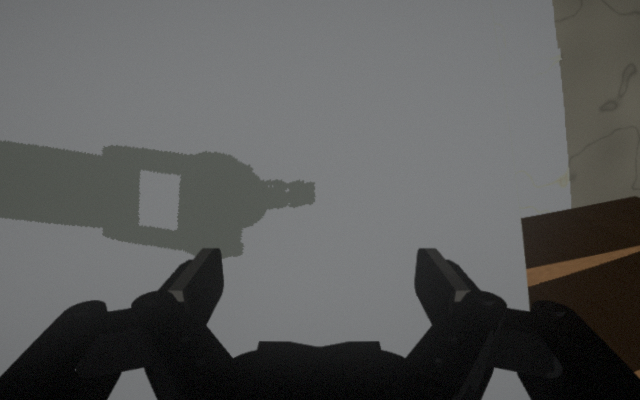

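The side view shows the block at about (310,200), queen (367,233), loose striker (236,205), bowl (328,136) and rail (322,158). The top view shows the step with corners near (250,200), (285,233), (341,177) and (306,143), the rail on its upper left edge, and the block at (327,207). The wrist view shows only table. Next I'll measure.

```bash
cat > h.py <<'E'
import numpy as np, cv2
def K(s): return np.array([[s["fx"],0,s["cx"]],[0,s["fy"],s["cy"]],[0,0,1.]])
def ray(s,uv):
    # k1 forward model on ideal slopes -> cv2 distCoeffs [k1,0,0,0]
    p=cv2.undistortPoints(np.array(uv,float).reshape(-1,1,2),K(s),np.array([s["k1"],0,0,0.])).reshape(-1,2)
    E=np.array(s["extrinsics"]); R=E[:3,:3]; t=E[:3,3]
    d=np.c_[p[:,0],-p[:,1],-np.ones(len(p))]@R   # R^T d
    return -R.T@t, d/np.linalg.norm(d,axis=1)[:,None]
def plane(s,uv,z):
    c,d=ray(s,uv); return c+d*((z-c[2])/d[:,2])[:,None]
def proj(s,P):
    E=np.array(s["extrinsics"]); q=np.atleast_2d(P)@E[:3,:3].T+E[:3,3]
    x=q[:,0]/-q[:,2]; y=-q[:,1]/-q[:,2]; f=1+s["k1"]*(x*x+y*y)
    return np.c_[s["cx"]+s["fx"]*x*f, s["cy"]+s["fy"]*y*f]
def tri(ra,rb):
    (c1,d1),(c2,d2)=ra,rb
    d1=d1[0];d2=d2[0]
    A=np.c_[d1,-d2]; t=np.linalg.lstsq(A,c2-c1,rcond=None)[0]
    p,q=c1+t[0]*d1,c2+t[1]*d2
    return (p+q)/2, np.linalg.norm(p-q)
def mask(s,lo,hi):
    hsv=cv2.cvtColor(s["pixels"],cv2.COLOR_RGB2HSV); return cv2.inRange(hsv,lo,hi)
def big(m):
    c,_=cv2.findContours(m,cv2.RETR_EXTERNAL,cv2.CHAIN_APPROX_NONE); return max(c,key=cv2.contourArea)
E
python3 - <<'E'
from workcell import r, eyes
from h import *
S={n:eyes.snapshot(n) for n in("side","top")}
for n,s in S.items():
    hsv=cv2.cvtColor(s["pixels"],cv2.COLOR_RGB2HSV)
    for nm,p in (dict(blue=(300,190),rail=(280,170),blk=(327,207),queen=(378,177),strk=(288,272),tt=(330,280),tab=(150,280)) if n=="top" else dict(blue=(340,180),rail=(322,158),blk=(310,186),queen=(367,233),strk=(236,205),tt=(270,240),tab=(150,280))).items():
        print(n,nm,hsv[p[1],p[0]])
    mb=mask(s,(105,120,40),(130,255,255)); mr=mask(s,(8,120,80),(35,255,255))
    mb[:,:200]=0;mb[:,450:]=0;mr[:,:200]=0;mr[:,450:]=0
    cb=big(mb);cr=big(mr)
    print(n,"blue",cv2.contourArea(cb),cv2.approxPolyDP(cb,4,True).reshape(-1,2).tolist())
    print(n,"rail",cv2.contourArea(cr),cv2.approxPolyDP(cr,2.5,True).reshape(-1,2).tolist())
    im=s["pixels"][110:310,200:420] if n=="top" else s["pixels"][110:310,200:420]
    cv2.imwrite(f"pics/{n}_z.png",cv2.resize(im[:,:,::-1],None,fx=3,fy=3,interpolation=cv2.INTER_CUBIC))
E
```

```text
side blue [113 155  79]
side rail [11 80 64]
side blk [174  26  49]
side queen [100  15  52]
side strk [106  43 138]
side tt [105   9 110]
side tab [110  21 144]
side blue 1763.0 [[284, 158], [273, 188], [288, 191], [299, 171], [328, 178], [330, 201], [349, 204], [358, 171]]
side rail 180.0 [[286, 147], [360, 164], [355, 160]]
top blue [113 134  80]
top rail [24 94 54]
top blk [ 6 25 52]
top queen [105  13  38]
top strk [ 99  33 122]
top tt [105   9 108]
top tab [113  16 128]
top blue 3293.5 [[309, 146], [255, 200], [284, 232], [340, 176]]
top rail 102.5 [[306, 141], [270, 176]]
```

View pics/side_z.png

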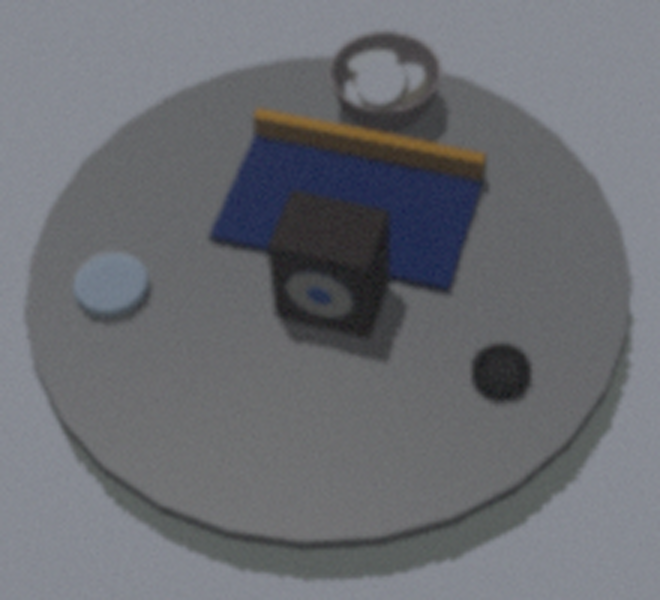

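View pics/top_z.png

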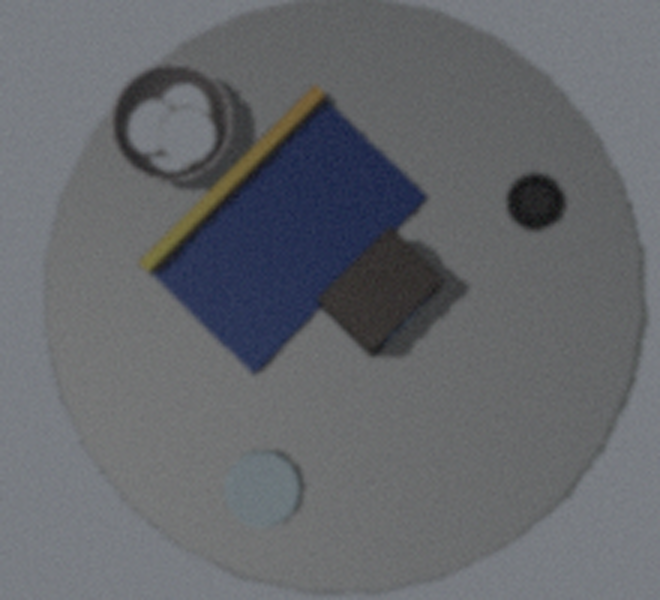

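The zoomed views show the step's near edge, with the block standing about a third of the way along it. The block's top corners in the top zoom are (390,232), (440,283), (375,355) and (320,300). In the side zoom they are (293,192), (388,210), (377,263) and (273,243). I'll triangulate these and check them against the given sizes.

```bash
python3 - <<'E'
from workcell import r, eyes
from h import *
S={n:eyes.snapshot(n) for n in("side","top")}
s=S["top"]; d=S["side"]
z=lambda p:(p[0]/3+200-1/3,p[1]/3+110-1/3)
def T(nm,a,b):
    P,g=tri(ray(s,[z(a)]),ray(d,[z(b)])); print(nm,P.round(1),"gap",g.round(1)); return P
A=T("step near corner striker side",(256,373),(212,238))
B=T("step near corner queen side",(426,196),(448,291))
C=T("rail top end queen side",(322,88),(484,154))
D=T("rail top end striker side",(140,263),(256,110))
blk=[T("blk",a,b) for a,b in [((320,300),(293,192)),((390,232),(388,210)),((440,283),(377,263)),((375,355),(273,243))]]
Q=T("queen top",(537,200),(502,370)); K_=T("striker top",(266,487),(112,280)); W=T("bowl rim",(172,124),(386,75))
print("near len",np.linalg.norm(A-B),"rail len",np.linalg.norm(C-D))
print("blk sides",[np.linalg.norm(blk[i]-blk[(i+1)%4]).round(1) for i in range(4)],"c",np.mean(blk,0))
# top: turntable outline
for n,zz in (("top",30),):
    q=S[n]; hsv=cv2.cvtColor(q["pixels"],cv2.COLOR_RGB2HSV)
b=mask(s,(105,110,40),(130,255,255)); b[:,:200]=0;b[:,450:]=0
c=big(b); ed=plane(s,c.reshape(-1,2).astype(float),36)
x=np.polyfit  # placeholder
rect=cv2.minAreaRect(ed[:,:2].astype(np.float32)); print("blue rect z36",rect, cv2.boxPoints(rect).round(1).tolist())
for zz,w in ((94,"blk"),):
    P=plane(s,[z(a) for a in [(320,300),(390,232),(440,283),(375,355)]],zz); print("blk top plane94 top",P.round(1).tolist(),P.mean(0))
    P=plane(d,[z(a) for a in [(293,192),(388,210),(377,263),(273,243)]],zz); print("blk side plane94",P.round(1).tolist(),P.mean(0))
for nm,a,b_,h in (("A",(256,373),(212,238),36),("B",(426,196),(448,291),36),("Q",(537,200),(502,370),39),("K",(266,487),(112,280),40),("W",(172,124),(386,75),65)):
    print(nm,plane(s,[z(a)],h).round(1),plane(d,[z(b_)],h).round(1))
E
```

```text
step near corner striker side [513.3 105.2  35.2] gap 0.7
step near corner queen side [612.1   8.8  32.2] gap 1.3
rail top end queen side [669.2  66.1  58.2] gap 1.0
rail top end striker side [573.6 167.6  51.9] gap 1.4
blk [548.7  66.1  94.6] gap 0.2
blk [584.2  29.4  96.7] gap 2.0
blk [560.1   3.3  95.8] gap 7.3
blk [521.5  37.8  99.1] gap 2.8
queen top [607.9 -53.2  38.1] gap 1.2
striker top [450.9  99.   43.8] gap 1.4
bowl rim [650.8 149.   58.6] gap 0.4
near len 138.0313618440192 rail len 139.55403648608495
blk sides [np.float64(51.1), np.float64(35.5), np.float64(51.9), np.float64(39.6)] c [553.60302218  34.12119289  96.5222585 ]
blue rect z36 ((590.9525146484375, 85.77337646484375), (78.0843505859375, 136.56658935546875), 45.26773452758789) [[515.0, 106.0999984741211], [612.0, 10.0], [666.9000244140625, 65.5], [569.9000244140625, 161.60000610351562]]
blk top plane94 top [[548.9, 66.1, 94.0], [583.6, 29.7, 94.0], [556.8, 4.4, 94.0], [520.4, 38.2, 94.0]] [552.40401735  34.61490708  94.        ]
blk side plane94 [[548.8, 66.6, 94.0], [586.2, 31.1, 94.0], [564.3, 3.5, 94.0], [524.3, 41.1, 94.0]] [555.8954338   35.56455908  94.        ]
A [[513.6 105.   36. ]] [[512.8 104.7  36. ]]
B [[612.1   8.7  36. ]] [[609.9   6.6  36. ]]
Q [[608.3 -53.3  39. ]] [[606.9 -53.5  39. ]]
K [[451.3  99.2  40. ]] [[450.8 102.2  40. ]]
W [[649.1 148.   65. ]] [[647.9 143.3  65. ]]
```

The triangulated heights agree with the text: step 34 mm (36 given), block top 96 (94), rail top 55 (52). So do the lengths, 138 and 140 mm for the step's 140.

- **Turntable frame:** origin about (562.8, 57), yaw about 45.2°.
- **Block centre in that frame:** about (-21.5, -9).

First I'll shut the fingers and turn the tool x axis onto the turntable x axis, which is +118.9° about tool z.

>>> carry_out([
  [1,0,0,0,1],
  [1,0,0,0,1],
  [1,0,0,0,1],
  [1,0,0,0,1],
  [1,0,0,0,1],
  [1,0,0,0,1],
  [1,0,0,0,1],
  [1,0,0,0,1],
  [1,0,0,0,1],
  [1,0,0,0,1],
])

```text
time_s: 1.35
position: [177.6, 625.2, 194.4]
tcp_rot: [-180.0, 0.0, 103.9]
ft_force: [-0.6, 0.0, 0.4]
opening: 0.004
```

>>> carry_out([
  [1,0,0,0,1],
  [1,0,0,0,1],
  [1,0,0,0,1],
  [1,0,0,0,1],
  [1,0,0,0,1],
  [1,0,0,0,1],
  [1,0,0,0,1],
  [1,0,0,0,1],
  [1,0,0,0,1],
  [1,0,0,0,0.82],
])

```text
time_s: 2.35
position: [177.6, 625.2, 194.3]
tcp_rot: [180.0, 0.0, 45.0]
ft_force: [-0.1, 0.5, 0.4]
opening: -0.003
```

>>> carry_out([
  [1,-0.28,0.91,0,0],
  [1,-0.28,0.91,0,0],
  [1,-0.28,0.91,0,0],
  [1,-0.28,0.91,0,0],
  [1,-0.28,0.91,0,0],
  [1,-0.28,0.91,0,0],
  [1,-0.28,0.91,0,0],
  [1,-0.28,0.91,0,0],
  [1,-0.28,0.91,0,0],
  [1,-0.28,0.91,0,0],
])

```text
time_s: 3.35
position: [290.2, 414.5, 194.5]
tcp_rot: [180.0, -0.0, 45.2]
ft_force: [-0.5, 0.1, 0.7]
opening: 0.004
```

>>> carry_out([
  [1,-0.28,0.91,0,0],
  [1,-0.28,0.91,0,0],
  [1,-0.28,0.91,0,0],
  [1,-0.28,0.91,0,0],
  [1,-0.28,0.91,0,0],
  [1,-0.28,0.91,0,0],
  [1,-0.28,0.91,0,0],
  [1,-0.28,0.91,0,0],
  [1,-0.28,0.91,0,0],
  [1,-0.28,0.91,0,0],
])

```text
time_s: 4.35
position: [402.4, 204.5, 194.6]
tcp_rot: [180.0, -0.0, 45.2]
ft_force: [-0.3, -0.1, -0.5]
opening: -0.002
```

>>> carry_out([
  [1,-0.28,0.91,0,0],
  [1,-0.28,0.91,0,0],
  [1,-0.28,0.91,0,0],
  [1,-0.28,0.91,0,0],
  [1,-0.28,0.91,0,0],
  [1,-0.28,0.91,0,0],
  [1,-0.28,0.91,0,0],
  [1,-0.28,0.91,0,0],
  [1,-0.28,0.91,0,0],
  [1,0,0,0,0],
])

```text
time_s: 5.35
position: [503.9, 14.5, 194.6]
tcp_rot: [180.0, -0.0, 45.1]
ft_force: [-0.3, 0.2, -0.0]
opening: 0.0
```

>>> carry_out([
  [1,-0.2,0.42,0,0],
  [1,0,0.41,0,0],
  [1,0,0,0.8,0],
  [1,0,0,0.8,0],
  [1,0,0,0.8,0],
  [1,0,0,0.8,0],
  [1,0,0,0.8,0],
  [1,0,0,0.42,0],
  [1,0,0,0,0],
  [1,0,0,0,0],
])

```text
time_s: 6.35
position: [514.7, -1.7, 84.6]
tcp_rot: [180.0, -0.0, 45.2]
ft_force: [0.7, -0.2, 0.1]
opening: 0.001
```

```bash
python3 - <<'E'
from workcell import r, eyes
from h import *
o=r.get_obs();print(o["position"],o["tcp_rot"],o["ft_force"])
for n in("side","top","wrist"):
    s=eyes.snapshot(n); im=s["pixels"] if n=="wrist" else s["pixels"][110:310,200:420]
    cv2.imwrite(f"pics/{n}1.png",cv2.resize(im[:,:,::-1],None,fx=1 if n=="wrist" else 3,fy=1 if n=="wrist" else 3,interpolation=cv2.INTER_CUBIC))
    print(n,proj(s,o["position"]))
E
```

```text
[514.71171922  -1.71406535  84.55512875] [ 1.79955147e+02 -2.76852903e-02  4.52373653e+01] [ 0.6822552  -0.24712956  0.10064602]
side [[298.17433625 216.54808407]]
top [[350.56540341 231.62018153]]
wrist [[318.27977873 227.98807304]]
```

View pics/side1.png

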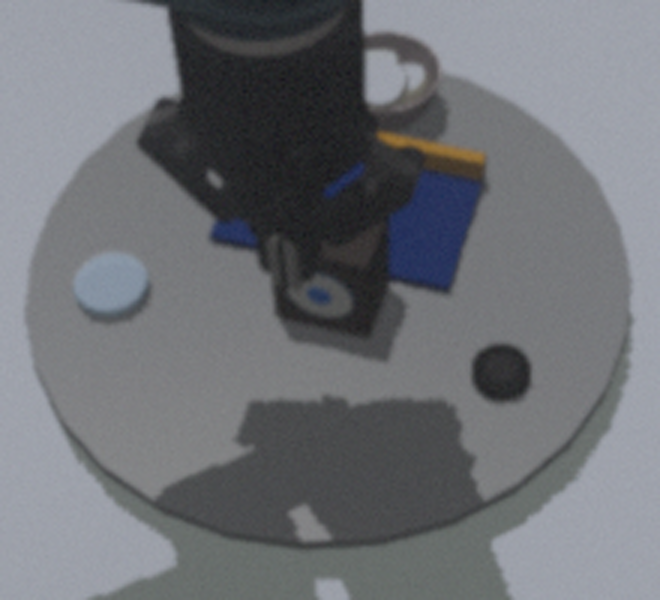

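View pics/wrist1.png

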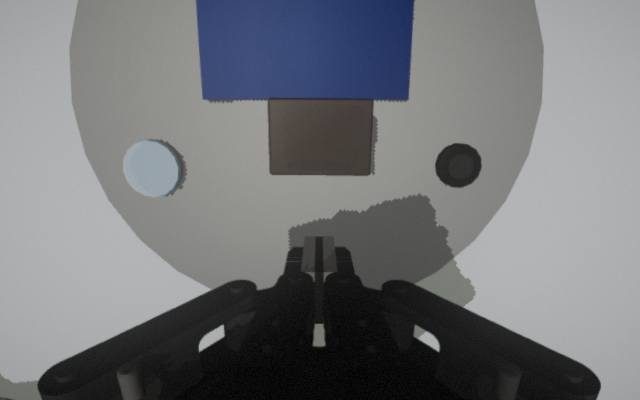

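View pics/top1.png

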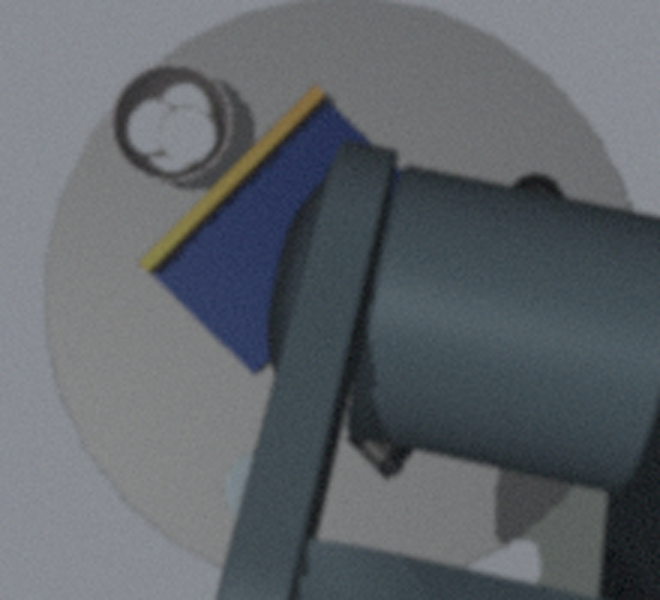

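The wrist view shows the fingertips at u≈319, centred on the block top (u 269–374, near edge at row 175). The step edge is level at row 100. The side view shows the tips just short of the striker face. The top view is blocked by the arm. I'll get distances from the wrist image.

```bash
python3 - <<'E'
from workcell import r, eyes
from h import *
o=r.get_obs(); p=o["position"]; yaw=np.radians(o["tcp_rot"][2])
X=np.array([np.cos(yaw),np.sin(yaw),0]);Y=np.array([-np.sin(yaw),np.cos(yaw),0])
s=eyes.snapshot("wrist")
def f(nm,uv,z):
    P=plane(s,[uv],z)[0]; print(nm,P.round(1),"rel TCP x %.1f y %.1f"%((P-p)@X,(P-p)@Y))
f("blk near L",(270,175),94);f("blk near R",(373,175),94);f("blk far L",(269,99),94);f("blk far R",(374,99),94)
f("step L",(204,100),36);f("step R",(409,100),36)
f("queen",(458,165),39);f("strk",(152,167),40)
f("tip top edge",(320,236),p[2]);f("tipL",(302,240),p[2]);f("tipR",(335,240),p[2])
E
```

```text
blk near L [520.1  40.2  94. ] rel TCP x 33.4 y 26.1
blk near R [559.    1.6  94. ] rel TCP x 33.3 y -28.7
blk far L [548.2  67.2  94. ] rel TCP x 72.4 y 25.2
blk far R [585.7  30.   94. ] rel TCP x 72.4 y -27.7
step L [511.7 105.4  36. ] rel TCP x 73.7 y 78.0
step R [610.3   7.2  36. ] rel TCP x 73.4 y -61.1
queen [605.7 -50.2  39. ] rel TCP x 29.5 y -98.3
strk [451.5 101.5  40. ] rel TCP x 28.6 y 118.0
tip top edge [512.   -5.8  85.2] rel TCP x -5.0 y -0.6
tipL [ 5.027e+02 -1.000e-01  8.520e+01] rel TCP x -7.5 y 10.1
tipR [516.5 -13.9  85.2] rel TCP x -7.6 y -9.4
```

```bash
python3 - <<'E'
from workcell import r, eyes
from h import *
o=r.get_obs(); p=o["position"]
out=[]
for n,(a,b) in (("side",(270,175)),("wrist",(270,200))):
    s=eyes.snapshot(n); im=s["pixels"][b:b+60,a:a+80] if n=="side" else s["pixels"][b:b+90,a:a+120]
    im=cv2.convertScaleAbs(im,alpha=2.2)[:,:,::-1]
    out.append(cv2.resize(im,(400*1,300),interpolation=cv2.INTER_CUBIC))
cv2.imwrite("pics/zz.png",np.hstack(out))
E
```

```text
(no output)
```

View pics/zz.png

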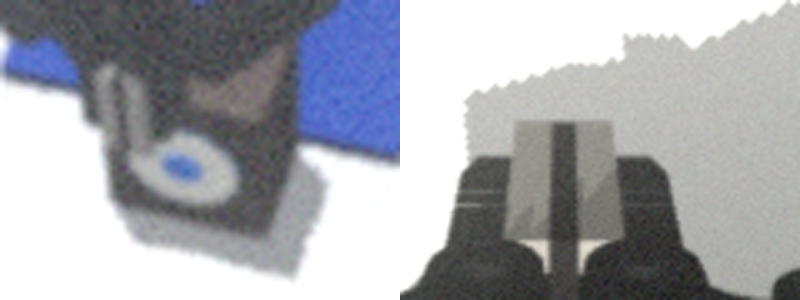

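```bash
python3 - <<'E'
from workcell import r, eyes
from h import *
o=r.get_obs(); p=o["position"]; yaw=np.radians(o["tcp_rot"][2])
X=np.array([np.cos(yaw),np.sin(yaw),0]);Y=np.array([-np.sin(yaw),np.cos(yaw),0])
S={n:eyes.snapshot(n) for n in("side","wrist")}
for a in [(295.8,204.6),(297.6,206),(293.6,203)]:
  for b in [(319,236),(309,236),(329,236)]:
    P,g=tri(ray(S["side"],[a]),ray(S["wrist"],[b])); print(a,b,P.round(1),g.round(1),"rel",[((P-p)@X).round(1),((P-p)@Y).round(1),(P-p)[2].round(1)])
E
```

```text
(295.8, 204.6) (319, 236) [516.3   2.4 108.4] 3.3 rel [np.float64(4.2), np.float64(1.8), np.float64(23.8)]
(295.8, 204.6) (309, 236) [514.6   4.6 107.4] 1.6 rel [np.float64(4.5), np.float64(4.6), np.float64(22.8)]
(295.8, 204.6) (329, 236) [5.181e+02 3.000e-01 1.097e+02] 8.2 rel [np.float64(3.9), np.float64(-0.9), np.float64(25.1)]
(297.6, 206) (319, 236) [517.    1.1 106.2] 0.6 rel [np.float64(3.7), np.float64(0.5), np.float64(21.6)]
(297.6, 206) (309, 236) [515.2   3.3 105.3] 4.4 rel [np.float64(4.0), np.float64(3.2), np.float64(20.6)]
(297.6, 206) (329, 236) [518.7  -1.  107.5] 5.5 rel [np.float64(3.4), np.float64(-2.3), np.float64(22.8)]
(293.6, 203) (319, 236) [515.6   3.9 110.9] 6.7 rel [np.float64(4.7), np.float64(3.4), np.float64(26.3)]
(293.6, 203) (309, 236) [513.8   6.  109.8] 1.8 rel [np.float64(5.0), np.float64(6.2), np.float64(25.2)]
(293.6, 203) (329, 236) [517.3   1.8 112.3] 11.5 rel [np.float64(4.4), np.float64(0.7), np.float64(27.7)]
```

The visible tips look 20–40 mm above the reported TCP, so I'll settle this before contact. I'll back off, go lower, and look at the tips against plain chrome.

>>> carry_out([
  [1,-0.5,0,0,0],
  [1,-0.5,0,0,0],
  [1,-0.4,0,0,0],
  [1,0,0,0.3,0],
  [1,0,0,0.3,0],
  [1,0,0,0.2,0],
  [1,0,0,0.2,0],
  [1,0,0,0,0],
  [1,0,0,0,0],
  [1,0,0,0,0],
])

```text
time_s: 7.75
position: [489.8, -26.5, 59.1]
tcp_rot: [180.0, -0.0, 45.2]
ft_force: [0.3, -0.4, 0.2]
opening: 0.003
```

```bash
python3 - <<'E'
from workcell import r, eyes
from h import *
o=r.get_obs(); p=o["position"]; print(p)
yaw=np.radians(o["tcp_rot"][2])
X=np.array([np.cos(yaw),np.sin(yaw),0])
out=[]
for n,(a,b) in (("side",(260,170)),("wrist",(270,200))):
    s=eyes.snapshot(n); 
    im=cv2.convertScaleAbs(s["pixels"],alpha=2.)[:,:,::-1].copy()
    im=cv2.resize(im[b:b+90,a:a+120],(400,300),interpolation=cv2.INTER_CUBIC)
    for P,c in ((p,(0,0,255)),(p+[0,0,25],(0,255,0))):
        q=(proj(s,P)[0]-[a,b]+.5)*300/90; cv2.circle(im,tuple(int(v) for v in q),3,c,-1)
    out.append(im)
cv2.imwrite("pics/zz2.png",np.hstack(out))
E
```

```text
[489.81518344 -26.50276323  59.10346679]
```

View pics/zz2.png

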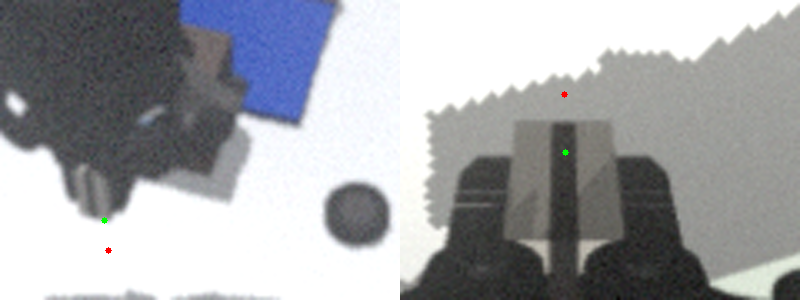

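The side view shows the tip at zoom (105,215), clearly above the projected TCP (red), and the wrist view agrees. Solving both views with the 22 mm pad depth puts the tip about 40 mm above the reported TCP. I'll check by lowering toward the bare chrome while watching force and picture.

>>> carry_out([
  [1,-0.4,0,0,0],
  [1,0,0,0.25,0],
  [1,0,0,0.25,0],
  [1,0,0,0.25,0],
  [1,0,0,0.25,0],
  [1,0,0,0,0],
  [1,0,0,0,0],
  [1,0,0,0,0],
  [1,0,0,0,0],
  [1,0,0,0,0],
])

```text
time_s: 8.85
position: [482.7, -33.7, 34.2]
tcp_rot: [180.0, -0.0, 45.2]
ft_force: [0.3, -0.1, -0.9]
opening: -0.001
```

```bash
python3 - <<'E'
from workcell import r, eyes
from h import *
o=r.get_obs(); p=o["position"]; print(p,o["ft_force"])
out=[]
for n,(a,b) in (("side",(240,190)),("top",(300,200))):
    s=eyes.snapshot(n); 
    im=cv2.convertScaleAbs(s["pixels"],alpha=2.)[:,:,::-1].copy()
    im=cv2.resize(im[b:b+90,a:a+120],(400,300),interpolation=cv2.INTER_CUBIC)
    for P,c in ((p,(0,0,255)),(p+[0,0,25],(0,255,0))):
        q=(proj(s,P)[0]-[a,b]+.5)*300/90; cv2.circle(im,tuple(int(v) for v in q),3,c,-1)
    out.append(im)
cv2.imwrite("pics/zz3.png",np.hstack(out))
E
```

```text
[482.69007675 -33.6963584   34.15864625] [ 0.31556852 -0.05467514 -0.86659228]
```

View pics/zz3.png

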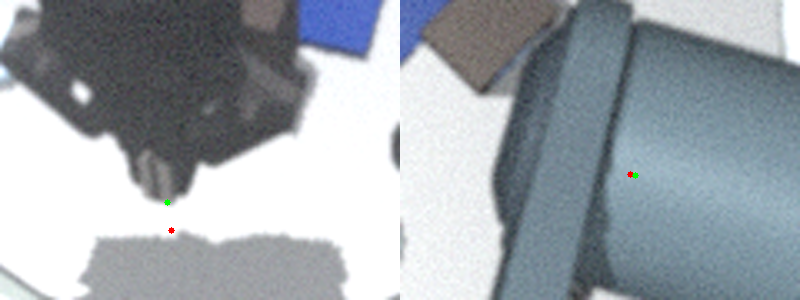

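The tip is still well clear of the chrome at TCP z = 34, and its shadow doesn't meet it. Next I'll creep just below TCP z = 30, which should touch the chrome if the reported TCP is right.

>>> carry_out([
  [1,0,0,0.08,0],
  [1,0,0,0.04,0],
  [1,0,0,0.04,0],
  [1,0,0,0.04,0],
  [1,0,0,0.02,0],
  [1,0,0,0,0],
  [1,0,0,0,0],
  [1,0,0,0,0],
  [1,0,0,0,0],
  [1,0,0,0,0],
])

```text
time_s: 9.95
position: [482.5, -33.7, 28.4]
tcp_rot: [180.0, -0.0, 45.2]
ft_force: [0.3, 0.5, -0.5]
opening: 0.001
```

There's no contact at 28.4, so the true tip is well above the reported TCP. I'll lower further, staying safe for the smaller estimate of 25 mm.

>>> carry_out([
  [1,0,0,0.3,0],
  [1,0,0,0.3,0],
  [1,0,0,0.2,0],
  [1,0,0,0,0],
  [1,0,0,0,0],
  [1,0,0,0,0],
  [1,0,0,0,0],
  [1,0,0,0,0],
  [1,0,0,0,0],
  [1,0,0,0,0],
])

```text
time_s: 10.95
position: [482.6, -33.7, 8.5]
tcp_rot: [180.0, -0.0, 45.2]
ft_force: [0.2, -0.6, 0.1]
opening: -0.002
```

```bash
python3 - <<'E'
from workcell import r, eyes
from h import *
o=r.get_obs(); p=o["position"]; print(p,o["ft_force"])
out=[]
for n,(a,b) in (("side",(240,190)),("wrist",(270,200))):
    s=eyes.snapshot(n); 
    im=cv2.convertScaleAbs(s["pixels"],alpha=2.)[:,:,::-1].copy()
    im=cv2.resize(im[b:b+90,a:a+120],(400,300),interpolation=cv2.INTER_CUBIC)
    for P,c in ((p,(0,0,255)),(p+[0,0,25],(0,255,0))):
        q=(proj(s,P)[0]-[a,b]+.5)*300/90; cv2.circle(im,tuple(int(v) for v in q),3,c,-1)
    out.append(im)
cv2.imwrite("pics/zz4.png",np.hstack(out))
E
```

```text
[482.56552395 -33.70091378   8.52111446] [ 0.19198175 -0.64583421  0.07532798]
```

View pics/zz4.png

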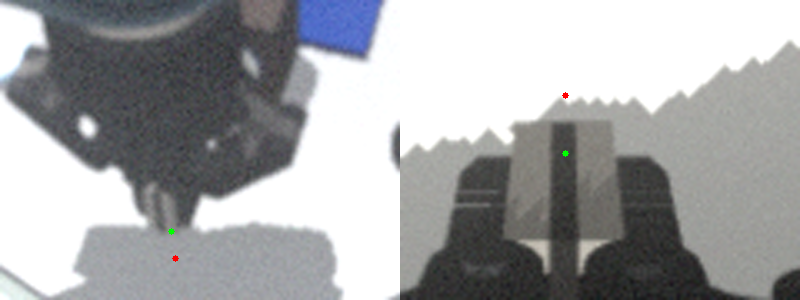

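>>> carry_out([
  [1,0,0,0.08,0],
  [1,0,0,0.08,0],
  [1,0,0,0.04,0],
  [1,0,0,0.04,0],
  [1,0,0,0.02,0],
  [1,0,0,0,0],
  [1,0,0,0,0],
  [1,0,0,0,0],
  [1,0,0,0,0],
  [1,0,0,0,0],
])

```text
time_s: 12.05
position: [482.5, -33.6, 1.9]
tcp_rot: [180.0, -0.0, 45.2]
ft_force: [0.4, 0.1, 0.3]
opening: 0.003
```

There's still no contact at TCP z = 1.9, so the tip is more than 28 mm above the reported TCP. That fits the 41 mm I measured from the two views. I'll use a 41 mm offset, giving TCP z = 42 for a tip at 83, and approach to about 11 mm from the face.

>>> carry_out([
  [1,0,0,-0.6,0],
  [1,0,0,-0.6,0],
  [1,0,0.05,-0.4,0],
  [1,0.5,0,0,0],
  [1,0.6,0,0,0],
  [1,0.6,0,0,0],
  [1,0.5,0,0,0],
  [1,0,0,0,0],
  [1,0,0,0,0],
  [1,0,0,0,0],
])

```text
time_s: 13.05
position: [521.7, 4.5, 41.5]
tcp_rot: [-180.0, 0.0, 45.2]
ft_force: [0.9, 0.1, -1.3]
opening: 0.003
```

```bash
cat > v.py <<'E'
from workcell import r, eyes
from h import *
import sys
o=r.get_obs(); p=o["position"]; print(p.round(1),o["ft_force"].round(1))
out=[]
a,b=240,150
s=eyes.snapshot("side"); im=cv2.convertScaleAbs(s["pixels"],alpha=2.)[:,:,::-1].copy()
out.append(cv2.resize(im[b:b+100,a:a+133],(400,300),interpolation=cv2.INTER_CUBIC))
s=eyes.snapshot("wrist"); im=cv2.convertScaleAbs(s["pixels"],alpha=1.5)[:,:,::-1].copy()
out.append(im[0:300,120:520])
cv2.imwrite(sys.argv[1],np.hstack(out))
E
python3 v.py pics/v5.png
```

```text
[521.7   4.5  41.5] [ 0.9  0.1 -1.3]
```

View pics/v5.png

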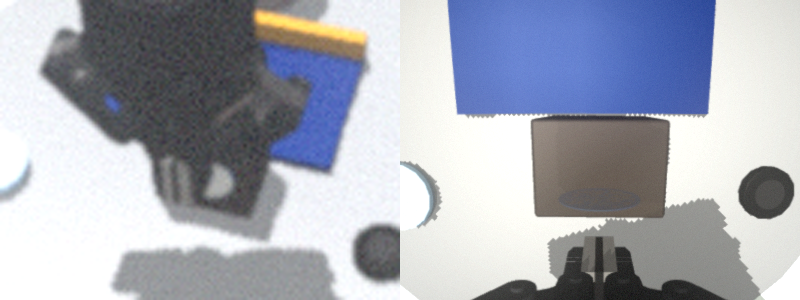

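The wrist view shows the tip (crop u≈598) centred on the block (535–665), with the near top edge at row 215, about 12 mm ahead. Now contact and the first part of the arc, rising with the face.

>>> carry_out([
  [1,0.2,0,0,0],
  [1,0.2,0,0,0],
  [1,0.1,0,0,0],
  [1,0.1,0,-0.04,0],
  [1,0.18,0,-0.13,0],
  [1,0.18,0,-0.13,0],
  [1,0.1,0,-0.06,0],
  [1,0,0,0,0],
  [1,0,0,0,0],
  [1,0,0,0,0],
])

```text
time_s: 14.15
position: [540.7, 23.2, 50.9]
tcp_rot: [180.0, 0.0, 45.2]
ft_force: [-0.5, -1.6, 0.8]
opening: 0.002
```

```bash
python3 v.py pics/v6.png
```

```text
[540.7  23.2  50.9] [-0.5 -1.6  0.8]
```

View pics/v6.png

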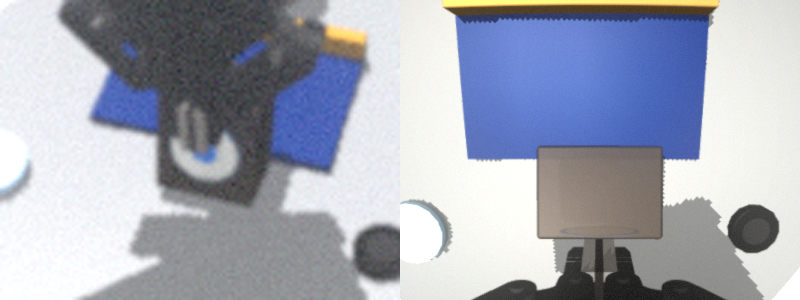

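The fingers are in contact and the block is tilted about 15°. The tip sits high on the face at (200,150) in the side view. In the wrist view the block's near top edge hides the tip by about 4 px, which matches the 41 mm offset. I'll continue the arc past the balance point.

>>> carry_out([
  [1,0.2,0,-0.1,0],
  [1,0.21,0,-0.07,0],
  [1,0.21,0,-0.06,0],
  [1,0.2,0,-0.03,0],
  [1,0.12,0,-0.01,0],
  [1,0.1,0,0,0],
  [1,0.1,0,0,0],
  [1,0.1,0,0,0],
  [1,0,0,0,0],
  [1,0,0,0,0],
])

```text
time_s: 15.25
position: [562.5, 45.3, 57.6]
tcp_rot: [-180.0, 0.0, 45.2]
ft_force: [-0.8, -0.4, 0.3]
opening: -0.004
```

```bash
python3 v.py pics/v7.png
```

```text
[562.5  45.3  57.6] [-0.8 -0.4  0.3]
```

View pics/v7.png

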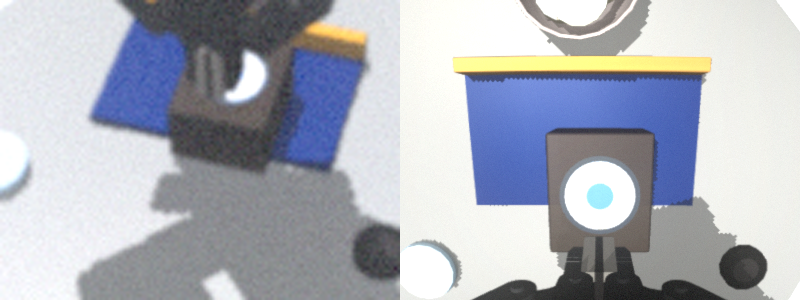

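The block has fallen over with the striker face up. In the wrist view it spans rows 130–250 and is square to the step. I'll back off and lower behind it, then measure.

>>> carry_out([
  [1,-0.5,0,0,0],
  [1,-0.6,0,0,0],
  [1,-0.5,0,0,0],
  [1,0,0,0.4,0],
  [1,0,0,0.5,0],
  [1,0,0,0.5,0],
  [1,0,0,0.3,0],
  [1,0,0,0,0],
  [1,0,0,0,0],
  [1,0,0,0,0],
])

```text
time_s: 16.35
position: [535.0, 17.0, 15.6]
tcp_rot: [180.0, -0.0, 45.2]
ft_force: [0.7, 0.1, 0.2]
opening: 0.001
```

```bash
python3 v.py pics/v8.png
```

```text
[535.   17.   15.6] [0.7 0.1 0.2]
```

View pics/v8.png

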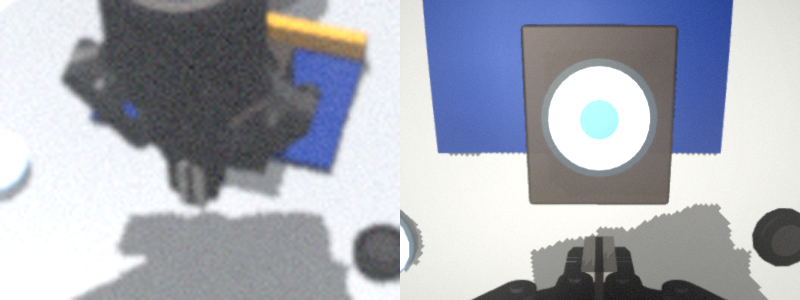

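```bash
python3 - <<'E'
from workcell import r, eyes
from h import *
o=r.get_obs(); p=o["position"]; yaw=np.radians(o["tcp_rot"][2])
X=np.array([np.cos(yaw),np.sin(yaw),0]);Y=np.array([-np.sin(yaw),np.cos(yaw),0])
s=eyes.snapshot("wrist")
def f(nm,uv,z):
    uv=(uv[0]-400+120,uv[1]); P=plane(s,[uv],z)[0]; print(nm,"rel TCP x %.1f y %.1f"%((P-p)@X,(P-p)@Y))
f("near L",(528,203.5),76);f("near R",(669,203.5),76);f("far L",(522,26),76);f("far R",(677,27),76)
f("step L",(438,153),36);f("step R",(721,153),36);f("tip",(599,236),56)
E
```

```text
near L rel TCP x 32.8 y 27.1
near R rel TCP x 32.7 y -26.6
far L rel TCP x 94.9 y 25.9
far R rel TCP x 94.6 y -26.2
step L rel TCP x 47.0 y 79.6
step R rel TCP x 46.7 y -60.0
tip rel TCP x 11.4 y 0.1
```

The block's rear end is 32.8 mm ahead of the TCP and the step edge is 46.9 mm ahead, so the rear overhangs by 14 mm and the block centre is at x≈18. Home needs about 51.6 mm of advance. I'll push 46 mm first.

>>> carry_out([
  [1,0.4,0,0,0],
  [1,0.36,0,0,0],
  [1,0.16,0,0,0],
  [1,0.16,0,0,0],
  [1,0.16,0,0,0],
  [1,0.16,0,0,0],
  [1,0.16,0,0,0],
  [1,0.16,0,0,0],
  [1,0.12,0,0,0],
  [1,0,0,0,0],
])

```text
time_s: 17.5
position: [567.3, 50.1, 15.1]
tcp_rot: [180.0, -0.1, 45.2]
ft_force: [0.7, -0.4, -0.6]
opening: 0.002
```

```bash
python3 v.py pics/v9.png
```

```text
[567.3  50.1  15.1] [ 0.7 -0.4 -0.6]
```

View pics/v9.png

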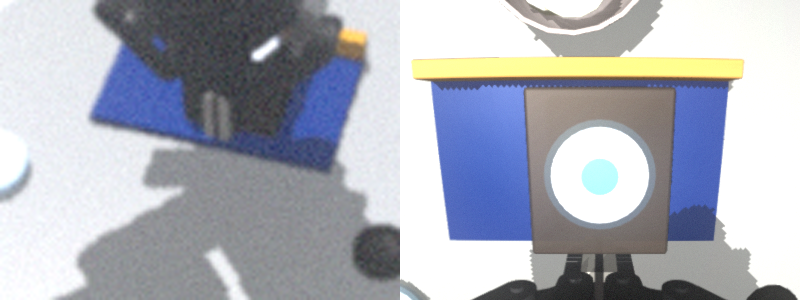

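The block now lies just short of the rail (block edge at row 89, rail face at row 78). I'll creep in.

>>> carry_out([
  [1,0.06,0,0,0],
  [1,0.06,0,0,0],
  [1,0.06,0,0,0],
  [1,0.04,0,0,0],
  [1,0,0,0,0],
  [1,0,0,0,0],
  [1,0,0,0,0],
  [1,0,0,0,0],
  [1,0,0,0,0],
  [1,0,0,0,0],
])

```text
time_s: 18.6
position: [570.8, 53.5, 15.3]
tcp_rot: [180.0, -0.0, 45.2]
ft_force: [-0.4, 0.2, 0.4]
opening: -0.001
```

```bash
python3 v.py pics/v10.png
```

```text
[570.8  53.5  15.3] [-0.4  0.2  0.4]
```

View pics/v10.png

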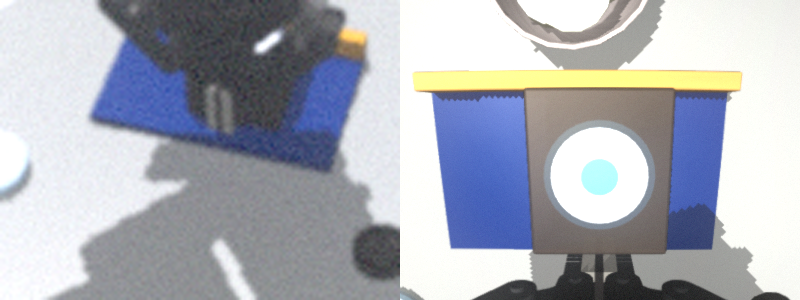

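The far edge now meets the rail's shading (rows 88 and 90), but there's no reaction force yet. I'll creep until it pushes back.

>>> carry_out([
  [1,0.04,0,0,0],
  [1,0.03,0,0,0],
  [1,0,0,0,0],
  [1,0,0,0,0],
  [1,0,0,0,0],
  [1,0,0,0,0],
  [1,0,0,0,0],
  [1,0,0,0,0],
  [1,0,0,0,0],
  [1,0,0,0,0],
])

```text
time_s: 19.7
position: [571.0, 53.7, 15.3]
tcp_rot: [-180.0, 0.2, 45.2]
ft_force: [-6.1, -6.1, 4.8]
opening: -0.006
```

The push of 8.6 N along turntable x, with no further travel, means the block is against the rail. I'll retreat straight back, then up and clear of the views.

>>> carry_out([
  [1,-0.1,0,0,0],
  [1,-0.4,0,0,0],
  [1,-0.7,0,0,0],
  [1,-0.7,0,0,0],
  [1,0,0,-1,0],
  [1,0,0,-1,0],
  [1,0,0,-1,0],
  [1,0,0,-1,0],
  [1,0,0,-1,0],
  [1,0,0,-1,0],
])

```text
time_s: 20.7
position: [538.1, 20.9, 166.1]
tcp_rot: [180.0, -0.0, 45.2]
ft_force: [0.4, 0.6, -0.3]
opening: -0.001
```

>>> carry_out([
  [1,-0.5,-1,0,0],
  [1,-0.5,-1,0,0],
  [1,-0.5,-1,0,0],
  [1,-0.5,-1,0,0],
  [1,0,-1,0,0],
  [1,0,-1,0,0],
  [1,0,-1,0,0],
  [1,0,-1,0,0],
  [1,0,0,0,0],
  [1,0,0,0,0],
])

```text
time_s: 21.7
position: [361.3, 126.4, 165.1]
tcp_rot: [180.0, -0.0, 45.3]
ft_force: [-0.3, 0.2, 0.6]
opening: -0.002
```

```bash
python3 - <<'E'
from workcell import r, eyes
from h import *
o=r.get_obs(); print(o["time_s"],o["position"].round(1),o["ft_force"].round(1))
out=[]
for n in ("side","top"):
    s=eyes.snapshot(n); im=cv2.convertScaleAbs(s["pixels"][110:310,200:420],alpha=1.7)[:,:,::-1]
    out.append(cv2.resize(im,(400,364),interpolation=cv2.INTER_CUBIC))
    cv2.imwrite(f"pics/{n}_end.png",cv2.resize(im,None,fx=3,fy=3,interpolation=cv2.INTER_CUBIC))
cv2.imwrite("pics/end.png",np.hstack(out))
E
```

```text
21.7 [361.3 126.4 165.1] [-0.3  0.2  0.6]
```

View pics/side_end.png

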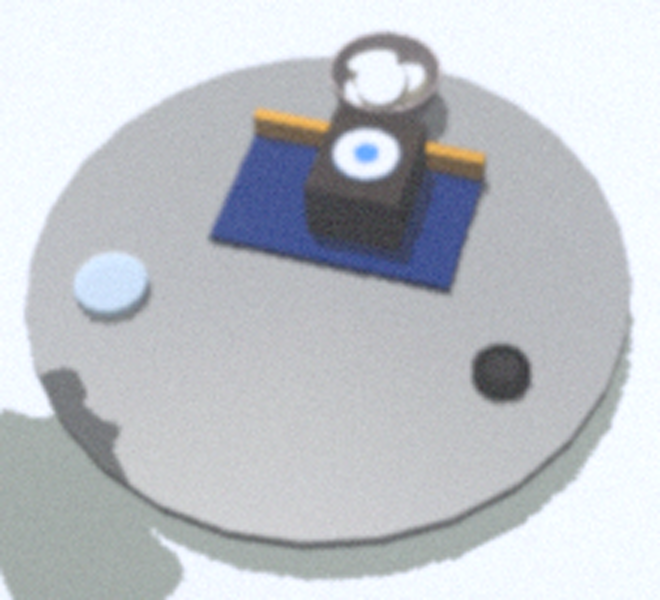

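View pics/top_end.png

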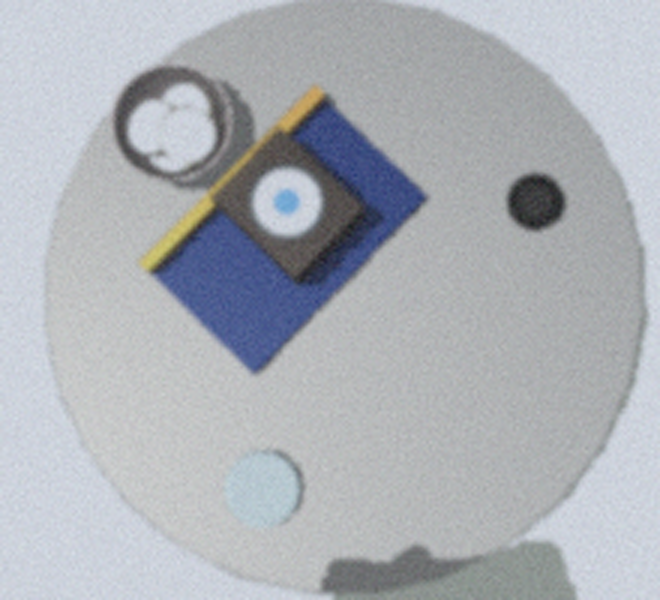

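The block lies striker up, square and against the rail. The queen, loose striker and bowl are at the same pixels as before. I'll check the numbers, then hand in.

```bash
python3 - <<'E'
from workcell import r, eyes
from h import *
s=eyes.snapshot("top");d=eyes.snapshot("side")
z=lambda p:(p[0]/3+200-1/3,p[1]/3+110-1/3)
a=np.radians(45.2);R=np.array([[np.cos(a),np.sin(a)],[-np.sin(a),np.cos(a)]]);o=np.array([562.8,57])
def f(n,t,q):
    P,g=tri(ray(s,[z(t)]),ray(d,[z(q)])); print(n,P.round(1),g.round(1),"tt",(R@(P[:2]-o)).round(1))
f("striker disc",(287,202),(367,153))
for n,t,q in (("queen",(537,200),(502,370)),("striker",(265,487),(112,280)),("bowl",(172,124),(386,75))): f(n,t,q)
c=[(278,131),(364,208),(302,279),(214,200)]
P=plane(s,[z(t) for t in c],76)[:,:2]; print("corners tt",((P-o)@R.T).round(1).tolist())
# image shift of loose things between first and last pictures
import cv2
for n in ("top","side"):
    A=cv2.imread(f"pics/{n}0.png",0);B=cv2.cvtColor((s if n=="top" else d)["pixels"],cv2.COLOR_RGB2GRAY)
    for nm,(u,v) in (dict(q=(378,177),k=(288,272),w=(258,152)) if n=="top" else dict(q=(367,233),k=(237,204),w=(328,136))).items():
        t=A[v-16:v+16,u-16:u+16];m=cv2.matchTemplate(B[v-26:v+26,u-26:u+26],t,cv2.TM_CCOEFF_NORMED);_,mx,_,loc=cv2.minMaxLoc(m);print(n,nm,np.array(loc)-10,round(mx,2))
E
```

```text
striker disc [602.7  84.1  78. ] 0.1 tt [47.3 -9.2]
queen [607.9 -53.2  38.1] 1.2 tt [ -46.4 -109.6]
striker [450.9  99.6  43. ] 1.3 tt [-48.6 109.4]
bowl [650.8 149.   58.6] 0.4 tt [127.3   2.4]
corners tt [[78.3, -33.5], [15.9, -35.6], [13.0, 14.5], [76.6, 17.0]]
top q [0 0] 0.99
top k [0 0] 0.92
top w [0 0] 0.99
side q [0 0] 1.0
side k [0 0] 0.99
side w [0 0] 0.99
```

```bash
python3 -c "
from workcell import r
print(r.hand_in()); print(r.get_obs()['time_s'])"
```

```text
the job is handed in; nothing more can be done
None
the job is handed in; nothing more can be done
```

The block was tipped onto the blue step with the shut fingertips, striker face up, then pushed along until it was against the brass rail. I handed it in at about 22 s of robot time. The hand-in reports no verdict, so the checks below are my own.

**Last checks**
- **Home position:** the top disc centre triangulated at turntable (47.3, -9.2) mm, against a target x of 48. It measured 78 mm high, where 76 was expected. At the rail the push met 8.6 N with almost no further travel (0.3 of 1.75 mm), after 51.3 mm of advance against 51.6 predicted.
- **Squareness:** the corners I picked in the top view put the leading end 2–3 mm short of the rail and turned 1–3°. The contact force and the disc centre suggest it is closer, and both readings are within tolerance.
- **Other objects:** the queen, loose striker and bowl show zero pixel shift in both views. The arm was well clear at hand-in.

**What disagreed:** the fingertips really end about 41 mm above the reported TCP, although the text puts the TCP at their very end. I measured this in two views. The tips also touched nothing with the TCP at z = 1.9 mm over the 30 mm chrome. I corrected for it in all pushing moves.

The block also slid back about 8 mm as it fell, to a centre near x = 18 mm instead of 26, and the push took that up.

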